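Stand a circuit module on edge for the code reader

TASK

Take the green circuit module from the sloped rest and stand it upright on its short edge in the middle of the yellow outline on the reading station, label end up and the label squarely facing the code reader. Let go of it, then press the red trigger button fully down and release it, with the module still standing. Leave the bottle and the jar where they are.

Things in the scene. Friction and masses are not known exactly. Their poses are not given: they have to be found in the camera images.
- module: Rigid block, green circuit board on aluminium, 100 (z) x 60 (y) x 16 (x) mm, 0.24 kg. Origin at its centre; z along its length to the label end, x out of the green face, which bears a white 24 mm square code label centred at z = +26 mm. Starts face up on the rest, label end high, z axis 55 degrees from vertical (35 from flat). Standing, its origin is 50 mm above its support.
- label_ahead (a point): An imaginary point on the module, 100 mm straight out in front of the centre of its code label (module frame 100, 0, 26 mm).
- rest: Fixed rest: blue base 110 x 80 x 8 mm (x, y, z), black rib 30 mm wide sloping up 35 degrees towards its -x, with a lip 8 mm proud at the module's lower short edge. The module's long sides overhang the rib by 11 to 19 mm and are free to grip. Origin at table height under the middle; module centre 66 mm above it.
- station: Fixed: white plate 6 mm thick, x -60 to 170, y -55 to 55 mm, with a flat yellow outline 44 x 83 mm (x, y) about its origin, which lies at table height (standing surface at z = 6 mm). Grey code reader at x 118 to 162, 52 mm wide, top at 88 mm, looks along -x. A module stood correctly has its x axis along the station's +x and its z axis up.
- trigger_top (a point): Centre of the top face of the red push button (32 mm across) in its black housing, standing on the table. The top face is 22 mm above the table when not pressed. Press straight down.
- trigger (a joint): Travel of the button: 0 m when up, 0.006 m fully down; spring, about 5 N fully down; comes back up by itself.
- bottle: Loose amber bottle, 36 mm across, 85 mm tall, origin at the centre of its foot; stands beside the station. Leave alone.
- jar: Loose white jar with a blue cap, 44 mm across, 45 mm tall, origin at the centre of its foot; stands beside the rest. Leave alone.

How it is judged:
On the way, in this order (a step that is already met when the one before it is completed fails the run):
1. the module stands upright in the outline, label up and facing the reader, and the robot has let go of it (angle between module's own z axis and vertical below 0.07 rad and x of module in the frame of station between -0.015 and 0.015 m and y of module in the frame of station between -0.015 and 0.015 m and z of module in the frame of station between 0.052 and 0.06 m and angle between the x axis of module and the x axis of station, either way round below 0.175 rad and x of label_ahead in the frame of station above 0.05 m and z of label_ahead in the frame of station above 0.06 m and contact force between each of the arm, the fingers and module below 0.1 N and linear speed of module below 0.02 m/s), for 0.3 s.
2. the trigger button is pressed fully down while the module stands there (angle between module's own z axis and vertical below 0.07 rad and x of module in the frame of station between -0.015 and 0.015 m and y of module in the frame of station between -0.015 and 0.015 m and z of module in the frame of station between 0.052 and 0.06 m and angle between the x axis of module and the x axis of station, either way round below 0.175 rad and x of label_ahead in the frame of station above 0.05 m and z of label_ahead in the frame of station above 0.06 m and value of joint trigger above 0.0045 m), for 0.1 s.
At the end, for the whole second after the job is handed in: Module at rest on its short edge on the station, within 4 degrees of vertical, label end up, centred in the outline within 15 mm each way, label facing the reader within 10 degrees; button pressed at least 4.5 mm while it stood so, and up again (angle between module's own z axis and vertical below 0.07 rad and x of module in the frame of station between -0.015 and 0.015 m and y of module in the frame of station between -0.015 and 0.015 m and z of module in the frame of station between 0.052 and 0.06 m and angle between the x axis of module and the x axis of station, either way round below 0.175 rad and x of label_ahead in the frame of station above 0.05 m and z of label_ahead in the frame of station above 0.06 m and linear speed of module below 0.02 m/s and value of joint trigger below 0.002 m); the robot touches nothing.
It fails at once if the bottle was moved more than 20 mm or tipped (distance of bottle from where it was at the start of the episode above 0.02 m or angle between bottle's own z axis and vertical above 0.4 rad).
It fails at once if the jar was moved more than 20 mm or tipped (distance of jar from where it was at the start of the episode above 0.02 m or angle between jar's own z axis and vertical above 0.4 rad).
It also fails if it takes over 58 s, if anything falls off the work surface, if the arm or the gripper's body presses on something with over 40 N, if the wrist force passes 120 N, or if a joint passes its speed limit or range.

ROBOT

A 6-joint arm with a two-finger parallel gripper is mounted at the origin on the work surface. World frame = base frame: x ahead of the robot, y to its left, z up, the work surface at z = 0. Lengths are in m, angles in rad, forces in N, time in s.
With the tool pointing down it reaches from about 0.325 to 0.85 m from the base axis. Payload 15.5 kg.
Tool frame: the origin (TCP) lies midway between the tips of the shut fingers; the grasp point (between the pads) lies 19 mm behind it; z points along the fingers, y is the direction in which the jaws open and shut (so a half turn about z gives the same grasp; the last joint's range is limited). The gripper opens to 91 mm and grips with 3 to 60 N. Pads are 32 mm wide; open, the fingers measure 118 mm over their backs; the gripper's body (76 mm by 178 mm) begins 60 mm behind the grasp point.
Start: joints at [1.194, 0.494, 1.345, -0, 1.302, -0.096], TCP at [0.174, 0.6, 0.214] pointing down, gripper open.
Joint ranges: [-2.91, 2.91], [-0.82, 2.16], [0.22, 2.67], [-1.22, 4.37], [0.12, 2.79], [-3.08, 3.08]. Speed limits (rad/s): [1.89, 1.89, 2.57, 3.01, 3.01, 3.01].

INTERFACE

Orientations are given as a rotation vector (axis times angle).
In Python, from plant import ctrl, solve_ik, telemetry, snapshot, camera_params gives the robot as it stands. The module is installed in compiled form; this text tells all that it offers. Calls block until the motion is done:
- ctrl.move_to(position, orientation): joint-space move of the TCP to a pose.
- ctrl.move_straight(position, rot=None, velocity=0.15): straight line of the TCP; rot=None keeps the orientation; velocity is the mean speed in m/s.
- ctrl.goto_joints(angles): joint-space move.
- ctrl.grip(opening, effort=None): finger opening in m; effort is the grip in N (None keeps the last); returns when the fingers have stopped.
- ctrl.wait(seconds).
- solve_ik(position, orientation): joint angles nearest the present ones, or None.
- telemetry.read_state(): the state.
- snapshot(name): name is "side" or "top" or "wrist"; returns the picture (400x640x3 uint8, blue, green, red); there is no depth.
- camera_params(name): a dict with "fx", "fy", "cx", "cy" (pixels), "distortion" ([k1, k2, p1, p2, k3] as OpenCV has them; the pictures are not rectified), "xyz" and "attitude" of the camera in the world; the wrist camera has in their place "tool_from_camera" (4x4, takes a point from camera to tool coordinates, whose origin is the TCP and whose axes are the flange's). Camera axes: x right, y down, z forward; pixel columns grow to the right and rows downward; lengths in m; the calibration is good to about 2 mm. A picture is of the moment at which its call begins: read the wrist's pose just before it. camera_params takes no time and is no camera call.
A pose or a line that the arm cannot do raises ctrl.MotionError and nothing moves.
- ctrl.finish_job(): hands the job in, once; it reports no verdict.
The state is a dict: "t": time; "joint_positions": joint angles; "qd": joint speeds; "tau": joint torques, N m; "eef_pos": TCP position; "ee_rot": TCP orientation; "wrist_force": force on the tool from outside, world axes, zero at the start; "ft_torque": the same for the moment, N m; "grip_width": finger opening in m.
Only numpy, scipy, OpenCV 4.12 (cv2) and the standard library are available. Lean on these libraries where they do the work, as an engineer would, in place of code of your own. Each camera call takes 0.05 s, during which the arm holds its last target.

## Working session

There is one attempt and no reset: what is moved stays moved. The work goes in short steps, each a Python script; the robot and the scene stay as the last script left them, time stands still between calls to the robot, and variables do not carry over. Pictures are saved under pics/ and viewed, and the job is handed in when it is done.

```bash
mkdir -p pics; python3 - <<'E'
from plant import *
import cv2
print(telemetry.read_state())
for n in("side","top","wrist"):
    print(n,camera_params(n)); cv2.imwrite(f"pics/{n}0.png",snapshot(n))
E
```

```text
{'t': 0.0, 'joint_positions': array([ 1.19349095e+00,  4.94168420e-01,  1.34611563e+00,  1.90208208e-05,
        1.30253382e+00, -9.54824317e-02]), 'qd': array([ 1.41300866e-03, -4.94373177e-04,  4.64886687e-04,  1.96572649e-03,
        8.89897930e-04, -3.28586166e-05]), 'tau': array([-3.41632971e-03, -8.78804898e+01, -3.81870246e+01,  7.05611450e-02,
        5.28744841e-02, -8.82504173e-05]), 'eef_pos': array([0.17365541, 0.599992  , 0.21335271]), 'ee_rot': array([-4.41187875e-01, -3.11015101e+00,  1.86412567e-03]), 'wrist_force': array([ 0.22982203, -0.15860084,  0.1936276 ]), 'ft_torque': array([0.0301512 , 0.01607842, 0.0083937 ]), 'grip_width': 0.09141953827630744}
side {'fx': 404.4004565955386, 'fy': 404.4004565955386, 'cx': 317.98756028101633, 'cy': 200.76162604864166, 'distortion': array([-0.07779234,  0.        ,  0.        ,  0.        ,  0.        ]), 'xyz': array([ 0.38730902, -0.57176514,  0.88629543]), 'attitude': array([-2.42657834,  0.39100802, -0.11893345])}
top {'fx': 425.4474099613892, 'fy': 425.4474099613892, 'cx': 327.0058275246063, 'cy': 204.60066706837083, 'distortion': array([0.03405779, 0.        , 0.        , 0.        , 0.        ]), 'xyz': array([0.44507876, 0.0206329 , 1.16820352]), 'attitude': array([-2.1369824 ,  2.19108598, -0.11609927])}
wrist {'fx': 351.239443164928, 'fy': 351.239443164928, 'cx': 317.832621668111, 'cy': 205.50821293677478, 'distortion': array([-0.05621741,  0.        ,  0.        ,  0.        ,  0.        ]), 'tool_from_camera': array([[ 6.50888835e-05, -9.65800528e-01, -2.59286203e-01,
         7.36647827e-02],
       [ 9.99999991e-01,  3.15858737e-05,  1.33378595e-04,
         5.04224464e-07],
       [-1.20627336e-04, -2.59286209e-01,  9.65800521e-01,
        -1.69627989e-01],
       [ 0.00000000e+00,  0.00000000e+00,  0.00000000e+00,
         1.00000000e+00]])}
```

View pics/top0.png

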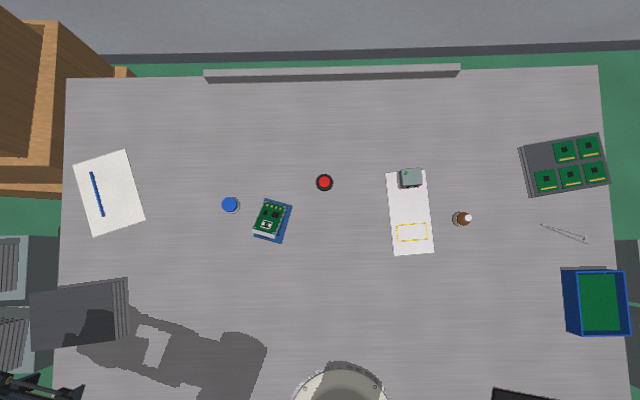

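View pics/side0.png

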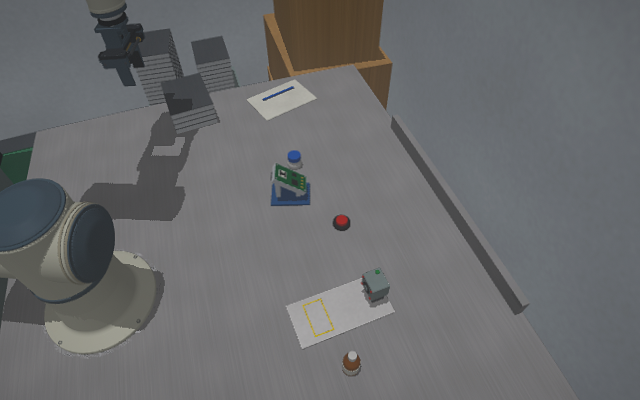

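View pics/wrist0.png

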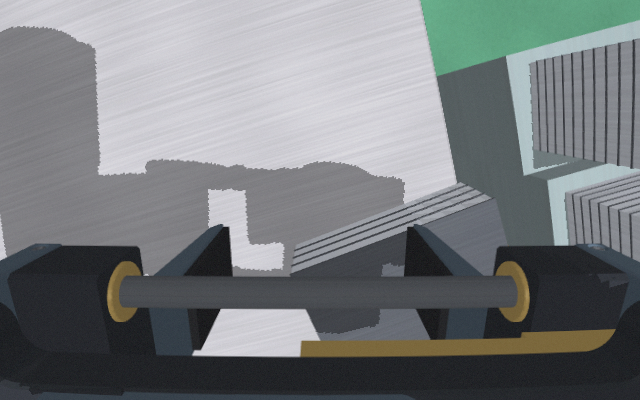

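```bash
cat > h.py <<'E'
from plant import *
import numpy as np, cv2
from scipy.spatial.transform import Rotation as R
def cam(n,st=None):
    p=camera_params(n); K=np.array([[p['fx'],0,p['cx']],[0,p['fy'],p['cy']],[0,0,1]])
    if n=="wrist":
        T=np.eye(4);T[:3,:3]=R.from_rotvec(st['ee_rot']).as_matrix();T[:3,3]=st['eef_pos']
        T=T@p['tool_from_camera']
    else:
        T=np.eye(4);T[:3,:3]=R.from_rotvec(p['attitude']).as_matrix();T[:3,3]=p['xyz']
    return K,p['distortion'],T
def unproj(c,uv,z):
    K,d,T=c; n=cv2.undistortPoints(np.array(uv,float).reshape(-1,1,2),K,d)[:,0]
    r=np.c_[n,np.ones(len(n))]@T[:3,:3].T
    return T[:3,3]+r*((z-T[2,3])/r[:,2])[:,None]
def proj(c,X):
    K,d,T=c; Ti=np.linalg.inv(T)
    return cv2.projectPoints(np.array(X,float).reshape(-1,3),cv2.Rodrigues(Ti[:3,:3])[0],Ti[:3,3],K,d)[0][:,0]
E
python3 - <<'E'
from h import *
c=cam("top");s=cam("side")
print(c[2][:3,:3])
for n,uv,z in [("mod",(269,219),.066),("out",(411.5,232),.006),("read",(410,177),.088),("btn",(324.5,182.5),.022),("bot",(459,220),.0),("jar",(230,205),.045)]:
    print(n,unproj(c,[uv],z))
for n,uv,z in [("out",(318,317),.006),("btn",(342,221),.022)]:
    print(n,unproj(s,[uv],z))
im=cv2.imread("pics/top0.png")
cv2.imwrite("pics/c1.png",np.hstack([cv2.resize(im[190:255,240:305],None,fx=6,fy=6,interpolation=cv2.INTER_CUBIC),cv2.resize(im[162:262,375:443],None,fx=3.9,fy=3.9,interpolation=cv2.INTER_CUBIC)]))
E
```

```text
[[-2.48079490e-02 -9.93722580e-01  1.09087123e-01]
 [-9.99686240e-01  2.50375734e-02  7.35529414e-04]
 [-3.46218903e-03 -1.09034649e-01 -9.94031920e-01]]
mod [[0.53223514 0.17292344 0.066     ]]
out [[ 0.49179426 -0.20664885  0.006     ]]
read [[ 0.62951195 -0.19332121  0.088     ]]
btn [[0.63161824 0.02680548 0.022     ]]
bot [[ 0.52174682 -0.33892614  0.        ]]
jar [[0.57375837 0.27877224 0.045     ]]
out [[ 0.49130012 -0.20800986  0.006     ]]
btn [[0.63277685 0.02052831 0.022     ]]
```

View pics/c1.png

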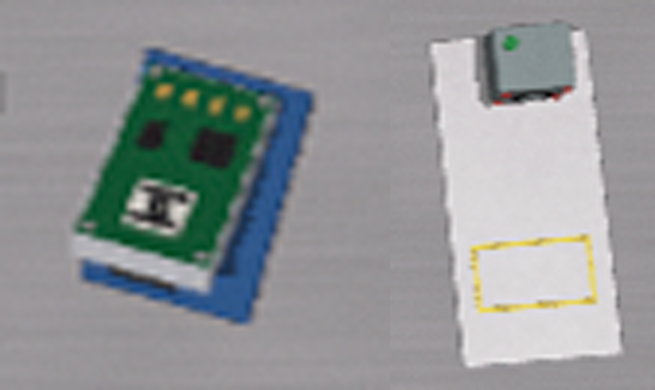

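```bash
cat >> h.py <<'E'
from scipy.optimize import least_squares
def fit2(obs,x0):
    """obs list of (cam, local pts, uv); pose = x,y,yaw"""
    def f(p):
        Rz=R.from_euler('z',p[2]).as_matrix()
        return np.concatenate([(proj(c,np.array(L,float)@Rz.T+[p[0],p[1],0])-uv).ravel() for c,L,uv in obs])
    r=least_squares(f,x0,loss='soft_l1'); return r.x,f(r.x).reshape(-1,2)
a=np.deg2rad(35)
MZ=np.array([-np.cos(a),0,np.sin(a)]);MX=np.array([np.sin(a),0,np.cos(a)]);MY=np.array([0,1.,0])
def modpt(x,y,z): return np.array([0,0,.066])+MX*x+MY*y+MZ*z
def modR(yaw): return R.from_euler('z',yaw).as_matrix()@np.c_[MX,MY,MZ]
GREEN=[modpt(.008,.03,-.05),modpt(.008,-.03,-.05),modpt(.008,-.03,.05),modpt(.008,.03,.05)]
BASE=[(.055,.04,.008),(.055,-.04,.008),(-.055,-.04,.008),(-.055,.04,.008)]
PLATE=[(.17,.055,.006),(.17,-.055,.006),(-.06,-.055,.006),(-.06,.055,.006)]
OUT=[(.022,.0415,.006),(.022,-.0415,.006),(-.022,-.0415,.006),(-.022,.0415,.006)]
E
python3 - <<'E'
from h import *
c=cam("top")
A=lambda l,s,o:(np.array(l,float)+.5)/s-.5+o
g=A([(155,70),(275,97),(213,270),(78,234)],6,(240,190))
b=A([(150,48),(313,92),(248,322),(82,282)],6,(240,190))
p,e=fit2([(c,GREEN,g),(c,BASE,b)],[.53,.17,0]);print("rest",p,np.rad2deg(p[2]));print(e.round(1).tolist())
pl=A([(432-390,43),(585-390,30),(620-390,352),(468-390,365)],3.9,(375,162))
o=A([(474-390,247),(590-390,236),(596-390,300),(481-390,310)],3.9,(375,162))
q,e=fit2([(c,PLATE,pl),(c,OUT,o)],[.49,-.2,0]);print("stn",q,np.rad2deg(q[2]));print(e.round(1).tolist())
np.save("p0.npy",[p,q])
# IK study
def toolR(yaw,ang,flip):
    z=np.array([np.cos(ang),0,np.sin(ang)]);y=np.array([0,1.,0])*flip
    M=np.c_[np.cross(y,z),y,z]; return R.from_euler('z',yaw)*R.from_matrix(M)
def ik(pt,yaw,ang,flip):
    r=toolR(yaw,ang,flip); z=r.as_matrix()[:,2]
    return solve_ik(pt+z*.019,r.as_rotvec())
for zz in (.012,.02,.03):
  for d in range(-90,-30,10):
    for fl in(1,-1):
      P=R.from_euler('z',p[2]).apply(modpt(0,0,zz))+[p[0],p[1],0]
      S=np.array([q[0],q[1],.056+zz+.03])
      k1=ik(P,p[2],np.deg2rad(d),fl);k2=ik(S,q[2],np.deg2rad(d-55),fl)
      print(zz,d,fl,None if k1 is None else k1.round(2),None if k2 is None else k2.round(2))
E
```

```text
rest [ 0.53244792  0.17110084 -0.28394923] -16.26909269430828
[[-0.8, -1.1], [0.9, 0.1], [0.3, 0.3], [-0.3, 0.2], [-0.6, -0.1], [0.3, -0.0], [0.4, 0.6], [-0.3, -0.3]]
stn [ 0.49247313 -0.20750674  0.0640452 ] 3.6695197492331975
[[-0.2, -0.4], [0.2, -0.6], [1.0, 0.2], [-0.6, 0.4], [-0.4, 0.1], [0.2, 0.2], [0.5, -0.1], [-0.5, 0.0]]
0.012 -90 1 [ 0.21  0.6   1.69 -0.    0.85 -1.07] [-0.32  1.01  1.06 -0.34  1.98 -1.94]
0.012 -90 -1 [ 0.21  0.6   1.69 -0.    0.85  2.07] [-0.32  1.01  1.06 -0.34  1.98  1.2 ]
0.012 -80 1 [ 0.27  0.57  1.81 -0.16  0.62 -0.9 ] [-0.34  0.91  1.17 -0.29  1.8  -1.93]
0.012 -80 -1 [ 0.27  0.57  1.81 -0.16  0.62  2.24] [-0.34  0.91  1.17 -0.29  1.8   1.21]
0.012 -70 1 [ 0.33  0.56  1.93 -0.51  0.42 -0.51] [-0.36  0.82  1.28 -0.24  1.61 -1.94]
0.012 -70 -1 [ 0.33  0.56  1.93 -0.51  0.42  2.63] [-0.36  0.82  1.28 -0.24  1.61  1.2 ]
0.012 -60 1 None [-0.39  0.73  1.4  -0.19  1.42 -1.96]
0.012 -60 -1 None [-0.39  0.73  1.4  -0.19  1.42  1.18]
0.012 -50 1 [0.48 0.66 2.12 4.37 0.49 1.03] [-0.43  0.64  1.52 -0.13  1.21 -2.01]
0.012 -50 -1 [ 0.48  0.66  2.12  4.37  0.49 
[... 1339 characters left out ...]
 0.63 -0.88] [-0.34  0.89  1.16 -0.29  1.83 -1.94]
0.03 -80 -1 [ 0.28  0.54  1.83 -0.16  0.63  2.26] [-0.34  0.89  1.16 -0.29  1.83  1.2 ]
0.03 -70 1 [ 0.35  0.53  1.94 -0.51  0.43 -0.5 ] [-0.36  0.79  1.27 -0.24  1.64 -1.94]
0.03 -70 -1 [ 0.35  0.53  1.94 -0.51  0.43  2.64] [-0.36  0.79  1.27 -0.24  1.64  1.2 ]
0.03 -60 1 None [-0.39  0.7   1.39 -0.19  1.45 -1.97]
0.03 -60 -1 None [-0.39  0.7   1.39 -0.19  1.45  1.17]
0.03 -50 1 None [-0.43  0.62  1.51 -0.13  1.25 -2.01]
0.03 -50 -1 None [-0.43  0.62  1.51 -0.13  1.25  1.13]
0.03 -40 1 [0.59 0.74 2.21 4.16 0.76 1.36] [-0.48  0.55  1.64 -0.05  1.03 -2.09]
0.03 -40 -1 [ 0.59  0.74  2.21  4.16  0.76 -1.78] [-0.48  0.55  1.64 -0.05  1.03  1.05]
```

```bash
cat >> h.py <<'E'
def toolR(yaw,ang,flip=1):
    z=np.array([np.cos(ang),0,np.sin(ang)]);y=np.array([0,1.,0])*flip
    M=np.c_[np.cross(y,z),y,z]; return R.from_euler('z',yaw)*R.from_matrix(M)
def tcp(pt,r,back=0): return pt+r.as_matrix()[:,2]*(.019-back)
E
python3 - <<'E'
from h import *
import pickle
p,q=np.load("p0.npy"); out={}
r=toolR(q[2],np.deg2rad(-90)); 
ctrl.move_to(np.array([q[0]+.03,q[1],.24]),r.as_rotvec())
st=telemetry.read_state(); im=snapshot("wrist"); cv2.imwrite("pics/ws.png",im); out['s']=st; print(st['t'],st['eef_pos'])
r=toolR(p[2],np.deg2rad(-75)); P=R.from_euler('z',p[2]).apply(modpt(0,0,.012))+[p[0],p[1],0]
ctrl.move_to(tcp(P,r,.16),r.as_rotvec())
st=telemetry.read_state(); im=snapshot("wrist"); cv2.imwrite("pics/wm.png",im); out['m']=st; print(st['t'],st['eef_pos'],st['joint_positions'])
pickle.dump(out,open("st.pkl","wb"))
E
```

```text
3.2333 [ 0.52269635 -0.20699854  0.23999743]
4.75 [0.48845161 0.18364094 0.20919222] [ 0.34905285  0.27326086  1.77525997 -0.198664    0.89005168 -0.82805008]
```

View pics/ws.png

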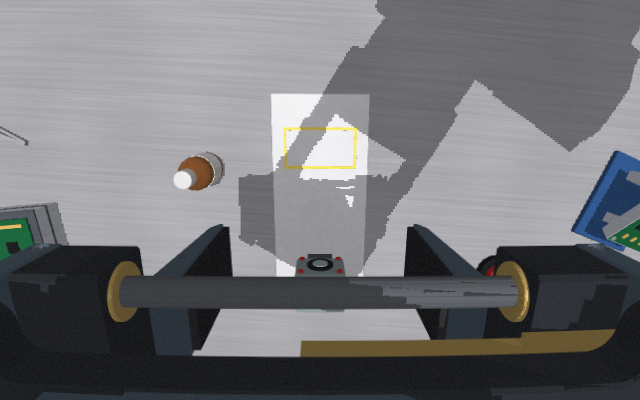

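View pics/wm.png

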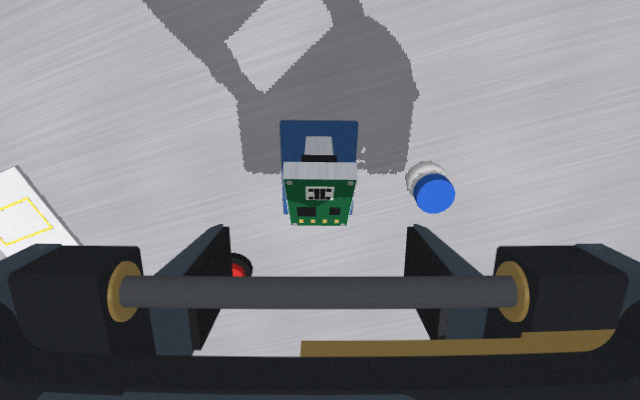

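```bash
python3 - <<'E'
import cv2,numpy as np
a=cv2.imread("pics/ws.png")[85:185,260:380];b=cv2.imread("pics/wm.png")[110:235,265:375]
cv2.imwrite("pics/z1.png",cv2.resize(a,None,fx=6,fy=6,interpolation=cv2.INTER_CUBIC))
cv2.imwrite("pics/z2.png",cv2.resize(b,None,fx=4.8,fy=4.8,interpolation=cv2.INTER_CUBIC))
E
```

```text
(no output)
```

View pics/z1.png

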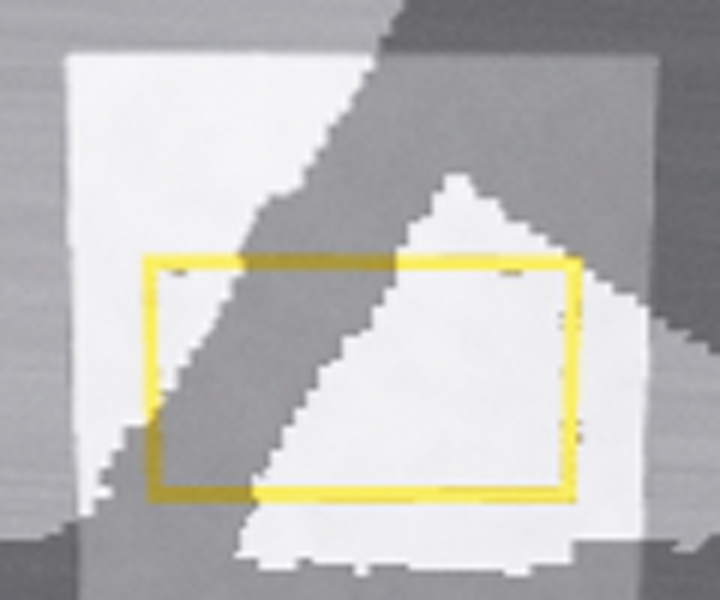

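View pics/z2.png

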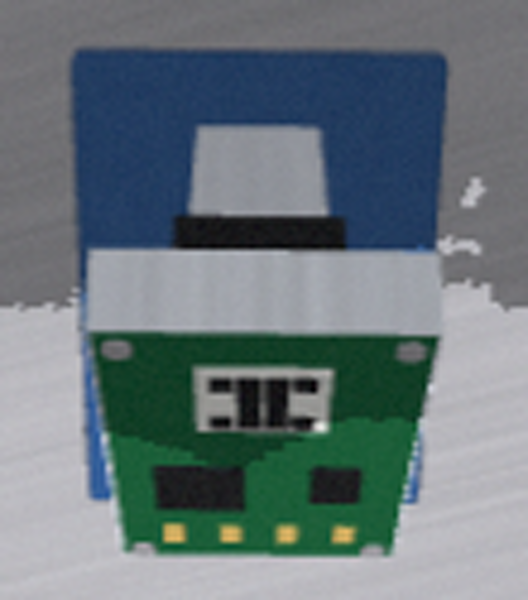

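```bash
python3 - <<'E'
from h import *
import pickle
o=pickle.load(open("st.pkl","rb"));p,q=np.load("p0.npy")
A=lambda l,s,o:(np.array(l,float)+.5)/s-.5+o
c=cam("wrist",o['s'])
L=[(-.022,-.0415,.006),(-.022,.0415,.006),(.022,.0415,.006),(.022,-.0415,.006),(-.06,-.055,.006),(-.06,.055,.006)]
uv=A([(143,255),(582,255),(576,503),(148,503),(65,52),(658,52)],6,(260,85))
q2,e=fit2([(c,L,uv)],q);print("stn",q2,q2-q);print(e.round(1).tolist())
c=cam("wrist",o['m'])
L=[modpt(-.008,-.03,.05),modpt(-.008,.03,.05),modpt(.008,-.03,.05),modpt(.008,.03,.05),modpt(.008,-.03,-.05),modpt(.008,.03,-.05),modpt(.008,0,.026),(-.055,-.04,.008),(-.055,.04,.008)]
uv=A([(87,250),(441,250),(90,334),(440,334),(126,553),(391,553),(263,400),(74,50),(446,53)],4.8,(265,110))
p2,e=fit2([(c,L,uv)],p);print("rest",p2,p2-p);print(e.round(1).tolist())
b=proj(cam("top"),[[.6314,.0240,.022]]);print(b)
np.save("p1.npy",[p2,q2])
print(unproj(cam("top"),[(324.3,182.3)],.022),unproj(cam("side"),[(342,220.5)],.022),unproj(cam("wrist",o['s']),[(489.5,269)],.022))
im=cv2.imread("pics/top0.png")[172:194,313:337];im2=cv2.imread("pics/side0.png")[210:234,329:355]
cv2.imwrite("pics/z3.png",np.hstack([cv2.resize(im,(384,352)),cv2.resize(im2,(381,352))]))
E
```

```text
stn [ 0.4888934  -0.20673125  0.065812  ] [-0.00357972  0.00077549  0.0017668 ]
[[-0.3, 1.2], [0.1, 1.1], [0.2, -1.5], [-0.2, -1.4], [-0.3, 0.1], [0.5, 0.0]]
rest [ 0.52954013  0.17289148 -0.28833724] [-0.00290778  0.00179065 -0.004388  ]
[[0.1, -0.3], [-0.3, -0.0], [-1.5, -0.7], [0.9, -0.4], [-0.5, 0.3], [1.1, 0.5], [-0.1, -0.6], [-0.6, 1.4], [1.6, 1.1]]
[[325.53093234 182.55333211]]
[[0.63218336 0.02733713 0.022     ]] [[0.63334531 0.02207925 0.022     ]] [[0.61945208 0.00958424 0.022     ]]
```

View pics/z3.png

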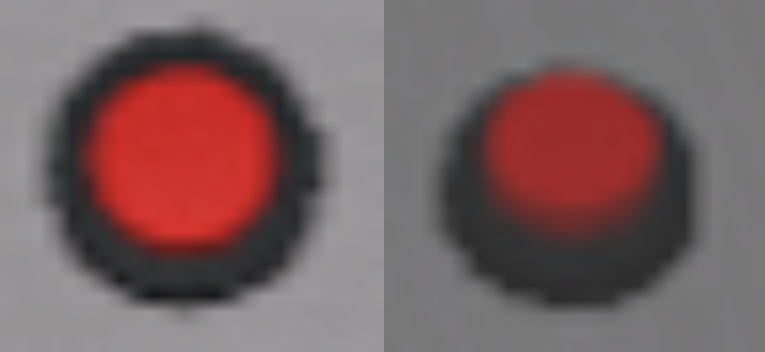

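```bash
python3 - <<'E'
from h import *
P0=np.load("p0.npy");P1=np.load("p1.npy");p,q=.4*P0+.6*P1; np.save("p2.npy",[p,q]);print(p,q)
r=toolR(p[2],np.deg2rad(-75)); P=R.from_euler('z',p[2]).apply(modpt(0,0,.012))+[p[0],p[1],0]
ctrl.move_to(tcp(P,r,.10),r.as_rotvec())
ctrl.move_straight(tcp(P,r),velocity=.06)
print(telemetry.read_state()['wrist_force'])
ctrl.grip(.0,30); st=telemetry.read_state(); print(st['grip_width'],st['wrist_force'],st['t'])
cv2.imwrite("pics/g1.png",np.hstack([cv2.resize(snapshot("side")[120:250,220:380],None,fx=2.5,fy=2.5),cv2.resize(snapshot("wrist"),(400,325))]))
E
```

```text
[ 0.53070324  0.17217522 -0.28658204] [ 0.49032529 -0.20704145  0.06510528]
[-0.44113845  0.41529524 -1.18235243]
0.05958429892473041 [ 0.05382271 -0.08355118  2.99490246] 7.55
```

View pics/g1.png

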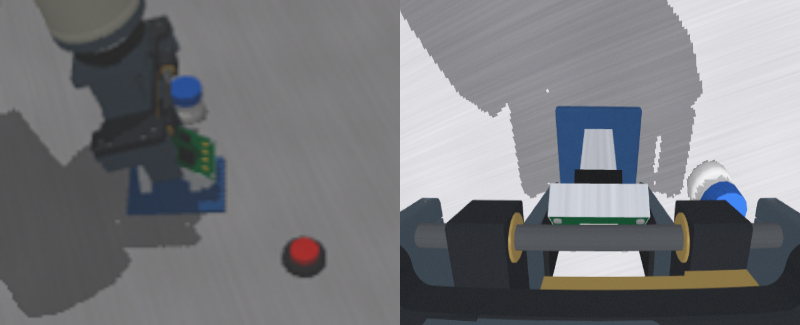

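The module is held at 59.6 mm opening with the label end nearest the camera, and the jar is clear. Lifting and carrying it to above the station.

```bash
python3 - <<'E'
from h import *
p,q=np.load("p2.npy")
s=telemetry.read_state(); ctrl.move_straight(s['eef_pos']+[0,0,.12],velocity=.12)
r=toolR(q[2],np.deg2rad(-130)); S=np.array([q[0],q[1],.056+.012])
ctrl.move_to(tcp(S+[0,0,.08],r),r.as_rotvec())
ctrl.move_straight(tcp(S+[0,0,.015],r),velocity=.08)
ctrl.wait(.3)
st=telemetry.read_state(); print(st['grip_width'],st['wrist_force'],st['t'],st['joint_positions'])
cv2.imwrite("pics/g2.png",np.hstack([cv2.resize(snapshot("side")[230:390,240:400],None,fx=2.5,fy=2.5),cv2.resize(snapshot("top")[150:270,360:480],(400,400))]))
cv2.imwrite("pics/g2w.png",snapshot("wrist"))
E
```

```text
0.06013778760054693 [-0.45568987  0.09924326 -3.78915978] 11.4917 [-0.34926058  0.87758484  1.23406375 -0.26336274  1.68048297 -1.92529482]
```

View pics/g2.png

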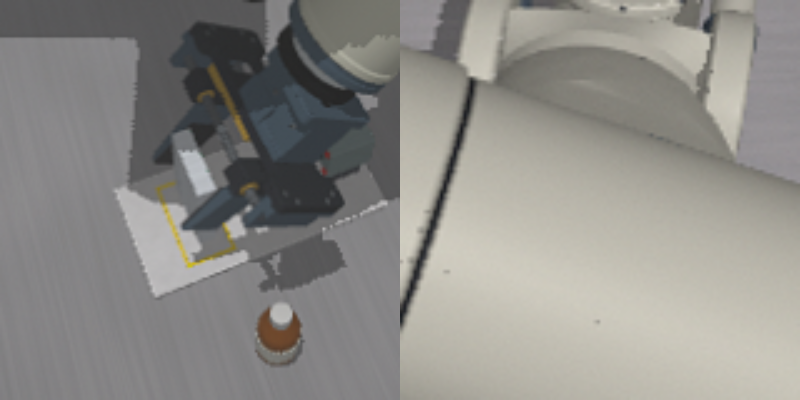

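View pics/g2w.png

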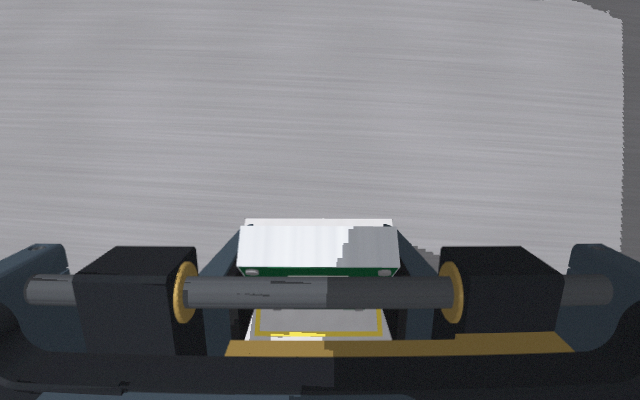

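```bash
python3 - <<'E'
from h import *
p,q=np.load("p2.npy"); st=telemetry.read_state(); c=cam("wrist",st)
obs=np.array([(241,222),(397,222),(238,269),(399,269)])
Rz=R.from_euler('z',q[2]).as_matrix()
T=R.from_rotvec(st['ee_rot']).as_matrix(); G=st['eef_pos']-.019*T[:,2]
for pit in(-3,0,3):
  M=Rz@R.from_euler('y',pit,degrees=True).as_matrix()
  print(pit,proj(c,[G+M@np.array(v) for v in [(-.008,-.03,.038),(-.008,.03,.038),(.008,-.03,.038),(.008,.03,.038)]]).round(1).tolist())
cv2.imwrite("pics/z4.png",cv2.resize(cv2.imread("pics/g2w.png")[205:345,220:415],None,fx=4,fy=4,interpolation=cv2.INTER_CUBIC))
E
```

```text
-3 [[238.9, 222.0], [395.4, 222.0], [234.4, 262.0], [399.8, 262.0]]
0 [[238.2, 226.4], [396.1, 226.4], [234.1, 267.6], [400.1, 267.6]]
3 [[237.5, 231.0], [396.8, 231.0], [233.8, 273.3], [400.4, 273.3]]
```

View pics/z4.png

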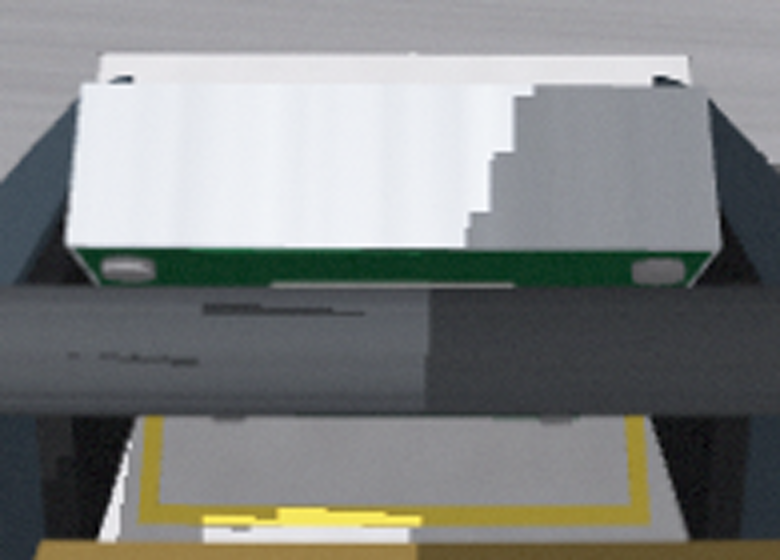

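The reprojection of the top face matches the held pose to about 1 px, so the module is upright within about 1°. Lowering it to contact.

```bash
python3 - <<'E'
from h import *
s=telemetry.read_state(); x0=s['eef_pos'].copy(); f0=s['wrist_force'][2]; n=0
for d in list(np.arange(.010,.021,.001)):
    ctrl.move_straight(x0-[0,0,d],velocity=.03); ctrl.wait(.1)
    f=telemetry.read_state()['wrist_force'][2]-f0; print(round(d,4),f.round(2))
    if f>4: break
ctrl.grip(.064,5); ctrl.wait(.2); ctrl.grip(.091); ctrl.wait(.2)
s=telemetry.read_state();print(s['grip_width'],s['wrist_force'],s['t'])
z=R.from_rotvec(s['ee_rot']).as_matrix()[:,2]
ctrl.move_straight(s['eef_pos']-z*.11,velocity=.08)
s=telemetry.read_state();print(s['t'],s['eef_pos'])
cv2.imwrite("pics/h1.png",np.hstack([cv2.resize(snapshot("side")[230:390,240:400],None,fx=2.5,fy=2.5),cv2.resize(snapshot("top")[150:270,360:480],(400,400))]))
cv2.imwrite("pics/h1w.png",snapshot("wrist"))
E
```

```text
0.01 0.79
0.011 0.46
0.012 0.87
0.013 -0.0
0.014 0.02
0.015 2.61
0.016 14.31
0.09115821219479797 [0.44363845 0.3859744  0.12857188] 15.625
17.15 [ 0.54838155 -0.20321278  0.13653256]
```

View pics/h1.png

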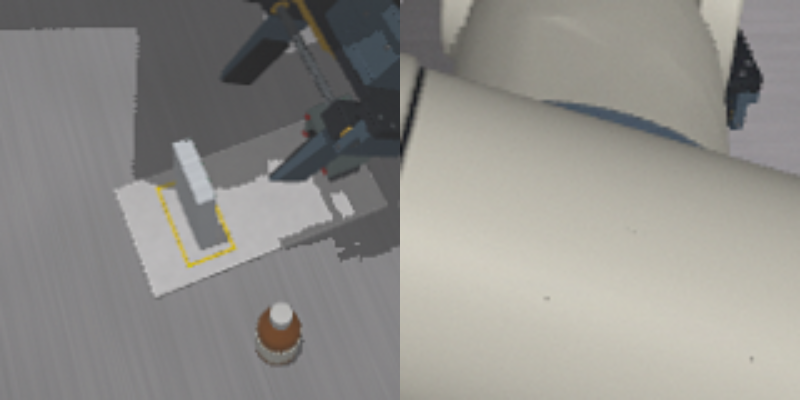

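View pics/h1w.png

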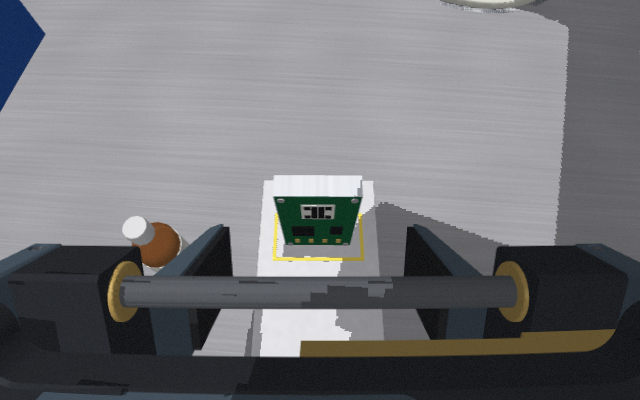

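```bash
python3 - <<'E'
import cv2,pickle
from plant import telemetry
pickle.dump(telemetry.read_state(),open("st2.pkl","wb"))
a=cv2.imread("pics/h1w.png")[170:270,255:385]
cv2.imwrite("pics/z5.png",cv2.resize(a,None,fx=6,fy=6,interpolation=cv2.INTER_CUBIC))
E
```

```text
(no output)
```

View pics/z5.png

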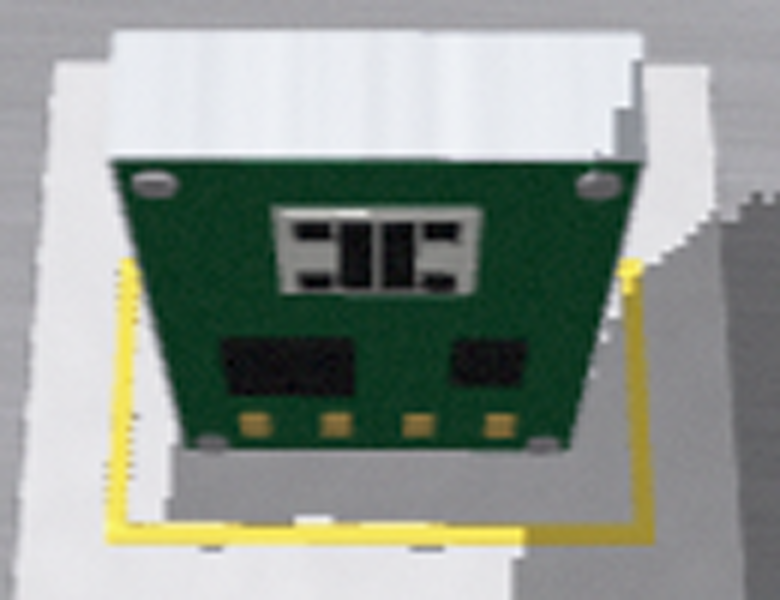

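```bash
python3 - <<'E'
from h import *
import pickle
p,q=np.load("p2.npy");st=pickle.load(open("st2.pkl","rb"));c=cam("wrist",st)
A=lambda l,s,o:(np.array(l,float)+.5)/s-.5+o
o=(255,170)
L=[(-.022,-.0415,.006),(-.022,.0415,.006),(.022,.0415,.006),(.022,-.0415,.006),(-.06,-.055,.006),(-.06,.055,.006)]
q3,e=fit2([(c,L,A([(122,260),(641,260),(655,545),(105,545),(52,62),(710,65)],6,o))],q);print("stn",q3,e.round(1).tolist())
uv=A([(113,32),(643,33),(112,160),(643,160),(183,449),(570,449)],6,o)
L=np.array([(-.008,-.03,.05),(-.008,.03,.05),(.008,-.03,.05),(.008,.03,.05),(.008,-.03,-.05),(.008,.03,-.05)])
def f(v): # x,y,yaw,pitch,roll; base at z .056
    M=R.from_euler('ZYX',v[2:5]).as_matrix(); return (proj(c,L@M.T+[v[0],v[1],.056])-uv).ravel()
s=least_squares(f,[q[0],q[1],q[2],0,0]);v=s.x
print("mod",v[:3],np.rad2deg(v[3:]),s.fun.round(1))
d=R.from_euler('z',-q3[2]).apply([v[0]-q3[0],v[1]-q3[1],0]);print("in station",d,"dyaw deg",np.rad2deg(v[2]-q3[2]))
b=.5*(unproj(cam("top"),[(324.3-.0,181.5)],.022)+unproj(cam("side"),[(342,219.5)],.022));print(b)
E
```

```text
stn [ 0.49046712 -0.20660675  0.06225706] [[-0.4, 1.8], [0.2, 2.0], [0.2, -0.7], [-0.1, -1.0], [-0.1, -0.1], [0.2, -0.3]]
mod [ 0.49030217 -0.20709308  0.06536975] [ 0.24901154 -0.14879783] [-0.1  0.1 -0.  -0.  -1.2 -0.1  1.3 -0.  -0.4 -0.1  0.4 -0. ]
in station [-0.00019488 -0.00047512  0.        ] dyaw deg 0.17834419703270563
[[0.63443734 0.02623698 0.022     ]]
```

```bash
python3 - <<'E'
from h import *
s=telemetry.read_state(); ctrl.move_straight(s['eef_pos']+[0.0,0,.13],velocity=.15)
r=toolR(0,np.deg2rad(-90))
ctrl.move_to([.634,.026,.15],r.as_rotvec()); ctrl.grip(0,20)
s=telemetry.read_state(); im=snapshot("wrist"); print(s['t'],s['grip_width'],s['eef_pos'])
c=cam("wrist",s)
hsv=cv2.cvtColor(im,cv2.COLOR_BGR2HSV); m=((hsv[...,0]<8)|(hsv[...,0]>172))&(hsv[...,1]>150)&(hsv[...,2]>90)
n,l,stt,ce=cv2.connectedComponentsWithStats(m.astype(np.uint8))
k=1+stt[1:,4].argmax(); print(stt[k],ce[k],unproj(c,[ce[k]],.022))
cv2.imwrite("pics/b1.png",im)
E
```

```text
20.7083 6.845646989664741e-05 [0.63396951 0.02600803 0.14996537]
[302 177  36  36 999] [319.82082082 194.57757758] [[0.63037592 0.02795837 0.022     ]]
```

View pics/b1.png

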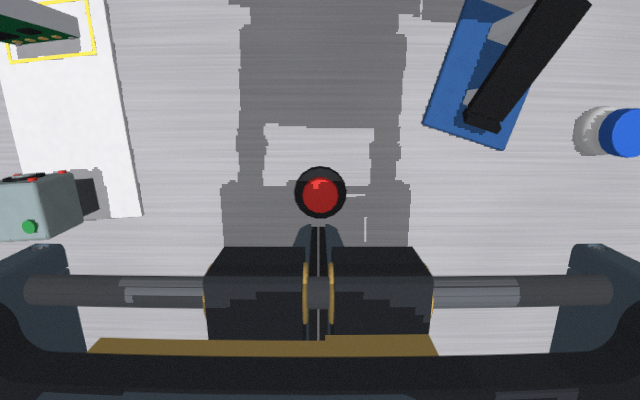

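The button is at pixel (320, 195), which puts it at about (0.631, 0.027). The module still stands in the outline at upper left.

```bash
python3 - <<'E'
from h import *
xy=[.6315,.0273]
ctrl.move_straight([*xy,.04],velocity=.1); ctrl.wait(.2)
f0=telemetry.read_state()['wrist_force'][2]
for z in (.024,.022,.020,.019,.018,.017,.0165,.016,.0155,.015,.0145,.014,.0135,.013,.0125,.012):
    ctrl.move_straight([*xy,z],velocity=.03); ctrl.wait(.08)
    s=telemetry.read_state(); f=s['wrist_force'][2]-f0; print(z,s['eef_pos'][2].round(4),f.round(2))
    if f>9: break
ctrl.wait(.4); print(telemetry.read_state()['wrist_force'][2]-f0)
ctrl.move_straight([*xy,.15],velocity=.1); ctrl.wait(.3)
s=telemetry.read_state(); print(s['t'],s['wrist_force'])
cv2.imwrite("pics/b2.png",snapshot("wrist"));cv2.imwrite("pics/b2s.png",snapshot("side"))
E
```

```text
0.024 0.0241 0.61
0.022 0.0221 2.22
0.02 0.0201 4.17
0.019 0.019 3.97
0.018 0.018 4.38
0.017 0.017 5.2
0.0165 0.0166 5.54
0.016 0.0162 10.23
8.40411820126329
27.5 [ 0.25285763 -0.44762533 -0.44357917]
```

View pics/b2s.png

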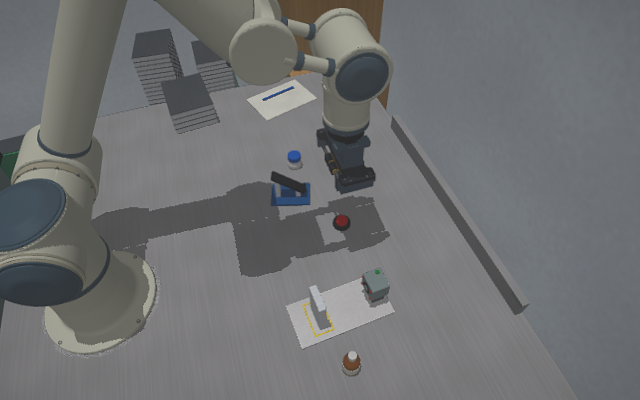

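View pics/b2.png

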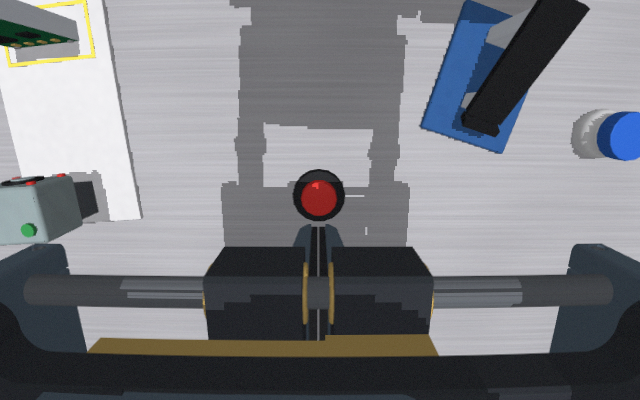

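The force rose along the spring to about 5.5 N and then jumped to 10 N at z = 16.2 mm, which is the bottom stop. The button is back up at (319, 197). The module still stands in the outline, and the bottle (351, 362) and jar (294, 158) have not moved.

```bash
python3 - <<'E'
from plant import *
ctrl.finish_job(); print(telemetry.read_state()['t'])
E
```

```text
the job is handed in; nothing more can be done
the job is handed in; nothing more can be done
```

The module is standing on the reading station, label end up and facing the reader. I pressed the button fully and released it, then handed the job in at about 27.5 s of the 58 s allowed. No verdict is reported back.

- **Module:** I gripped it by its long sides, turned it 55° upright, lowered it until it touched, let go and backed off. Fitting the wrist picture afterwards put it within 1 mm of the outline's centre, about 0.2° off in yaw and under 0.3° off vertical. I didn't repeat that fit after the press, but the pictures taken then show it still standing there.
- **Button:** The force followed the spring to about 5.5 N, then jumped to 10 N with the fingertips at 16.2 mm, where the bottom of the travel should be. I held it there for 0.4 s. After I backed off, the wrist force was near zero and the button looked fully up.
- **Bottle and jar:** In the side picture both are where they started.
- **Disagreements:** The first top and wrist camera measurements differed by 3–4 mm in x, so I used a weighted average. The outline's x side also looked 2–3 mm shorter than the stated 44 mm. Both are small against the 15 mm tolerance.

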